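# Find the case with the loose reference ball, stack the sound ones, present the rattler

## Task

Each of the three sealed ball cases should hold its carbide ball fast in foam, but in one of them the ball has come loose: find out by shaking or rocking them in the hand which one rattles. Set the two quiet cases into the specimen tray, one stacked squarely on the other and both lid up, without dropping any, and leave the tools and parts lying around undisturbed. Then present the rattling case for opening: hold it level, lid up, over the middle of the open accessory case and clear of it, and finish with the gripper still holding it there, at rest.

Things in the scene. Friction and masses are not known exactly. Their poses are not given: they have to be found in the camera images.
- case_a_center (a point): centre (26 mm up) of one of three outwardly identical sealed cases: rounded dark teal-blue box 100 x 58 x 52 mm, lighter flat lid with a blank white label; x along its length (small black latch at the -x end, black hinge at +x), y across the 58 mm width between plain flat sides, z up through the lid. Starts flat on the bench, its x axis within 0.3 rad of straight away from the robot
- case_b_center (a point): centre of another such case: same size, look, axes and start. All three weigh 0.54 to 0.62 kg, so weight tells nothing. Each contains a 36 mm, 0.36 kg carbide ball; in two cases it is fast in foam at the centre, in one, any of the three, it can roll
- case_c_center (a point): centre of another such case: same size, look, axes and start. In the rattling case the ball rolls up to 54 mm to and fro along the length when the case is jerked lengthwise or rocked end for end (0.45 rad is ample), knocks on the end walls and stays near the low end when levelled again: between the two ends its weight moment on the hand shifts by 0.1 to 0.19 N m
- tray: loose grey steel specimen tray 90 x 120 mm (x by y), 16 mm high, walls 3 mm thick, floor 3 mm thick, so 84 x 114 mm inside: a case fits with its length along the tray's y. Origin: middle of its underside; its y (long) axis points within 0.3 rad of straight away from the robot. It weighs 0.25 kg. A case in it rises 39 mm above its walls
- accessory_middle (a point): middle of the open lower half of the aluminium accessory case (fixed; 263 x 301 mm), level with its rim, 62 mm above the bench; its open lid stands upright along the far side, from 0.12 m beyond this point, up to 0.31 m above the bench. Present with the ball case's centre within 80 mm (level) of this point, 0.15 to 0.35 m above the bench
- accessory_case: the accessory case itself, fixed; its lower half is 62 mm high, its origin lies under its middle on the bench
- ref_block: bystander: round steel hardness block, 64 mm diameter, 16 mm high, on the bench; its origin is the middle of its underside
- bolt: bystander: bright hexagon bolt standing on its head, 60 mm high; its origin is the middle of its underside
- magnet: bystander: red pot magnet with a black knob, 32 mm diameter, 27 mm high; its origin is the middle of its underside
- marker: bystander: marker pen, white with red cap, 135 mm long (its y), 16 mm thick; its origin is the middle of its underside

How it is judged:
By the outcome, as a careful person would: the job done as asked, in the order asked, and still so for the second after the job is handed in, while the arm keeps its last pose, push and grip.
It also fails if it takes over 72 s, if anything falls off the work surface, if the arm or the gripper's body presses on something with over 40 N, if the wrist force passes 120 N, or if a joint passes its speed limit or range.

## Robot

A 6-joint arm with a two-finger parallel gripper is mounted at the origin on a cart in front of the work surface, level with it; the furniture and walls round the work are solid. World frame = base frame: x ahead of the robot, y to its left, z up, the work surface at z = 0. Lengths are in m, angles in rad, forces in N, time in s.
With the tool pointing down it reaches from about 0.325 to 0.9 m from the base axis. Payload 3.5 kg.
Tool frame: the origin (TCP) lies midway between the tips of the shut fingers; the grasp point (between the pads) lies 19 mm behind it; z points along the fingers, y is the direction in which the jaws open and shut (so a half turn about z gives the same grasp; the last joint's range is limited). The gripper opens to 85 mm and grips with 20 to 120 N. Pads are 22 mm wide; open, the fingers measure 114 mm over their backs; the gripper's body (76 mm by 85 mm) begins 54 mm behind the grasp point. The pads swing forward as they close: fully open they stand 13 mm farther back than shut.
Start: joints at [-1.224, 0.276, -0.026, 1.268, 0, 1.467], TCP at [0.272, -0.563, 0.231] pointing down, gripper open.
Joint ranges: [-3.12, 3.12], [-0.85, 1.88], [-1.08, 1.24], [-1.95, 2.15], [-1.57, 1.53], [-3.14, 3.14]. Speed limits (rad/s): [2.57, 2.57, 3.14, 3.14, 3.14, 3.14].

## Interface

Orientations are given as a rotation vector (axis times angle).
In Python, from bench import robot gives the robot as it stands. The module is installed in compiled form; this text tells all that it offers.
- The arm moves only by the tool carry_out, never from a script. Its argument "deltas" is a list of rows, each an object with "linear": the shift along the world's x, y, z in cm, a list of three; "delta_rot": the turn, a rotation vector about the world's x, y, z in rad, a list of three. A call has 1 to 8 rows; each row shifts and turns the commanded pose from where the row before left it; what a row does not reach is not made up. A row lasts 1/8 s, in which the tool goes at most 62.5 mm and 10.7 degrees, less where a joint would pass 70% of its speed; a pose out of reach is approached as far as the arm can. A call is refused whole if a number of a shift passes 6.25 or a number of a turn 0.188, either way. A call with a gripper value outside its range is refused whole. "hand" is the finger opening in cm, from 0 to 8.54, set as the call begins (left out, the last holds). The fingers move at their own pace and stop on an object; "newtons" is the grip in N (left out, the last holds). Time passes only in rows, so rows that do not move let the fingers close. It gives the time, the measured TCP pose, the force and the opening at its end, in the units of the state.
- robot.sense(): the state, without advancing time (a new reading comes with each control period).
- robot.camera(name): name is "side" or "top" or "wrist"; returns the picture (384x512x3 uint8, blue, green, red); there is no depth.
- robot.get_calibration(name): a dict with "vfov" (degrees; the focal length in pixels is half the picture's height over the tangent of half this angle, whatever the lens; pixels are square), "cx", "cy" (the principal point, pixels), "view" (4x4, takes a point from world to camera coordinates); the wrist camera has in their place "mount" (4x4, takes a point from camera to tool coordinates, whose origin is the TCP and whose axes are the flange's). Camera axes: x right, y down, z forward; pixel columns grow to the right and rows downward; lengths in m; the calibration is good to about 2 mm. The wrist camera is an equidistant fisheye: a pixel r from the principal point sees the ray r / f radians off the axis. A picture is of the moment at which its call begins: read the wrist's pose just before it. get_calibration takes no time and is no camera call.
- robot.hand_in(): hands the job in, once; it reports no verdict.
Trained networks look in the newest picture that a camera, given by its name, has taken for a name from the list of things; names that differ only in an ending like _2 or _b are one class to them, and where a whole thing is asked for, a point or a joint stands for the part that bears it (a point fixed in the world has none). Each returns a list of dicts, best first, with "p" (0 to 1); they miss things now and then, are a little off and sometimes report something else, mostly with a low value. They report only what shows in the picture. A call takes as long as a camera call.
- robot.silhouettes(camera, target): "pixels" (384x512 bool, what is visible of it) and "point" ([column, row] in pixels, amid what is visible of it).
The state is a dict: "time_s": time; "joints": joint angles; "qd": joint speeds; "joint_torque": joint torques, N m; "eef_pos": TCP position; "orientation": TCP orientation; "ft_force": force on the tool from outside, world axes, zero at the start; "moment": the same for the moment, N m; "finger_gap": opening from 0.0 (shut) to 1.0 (fully open).
Only numpy, scipy, OpenCV 4.12 (cv2) and the standard library are available. Lean on these libraries where they do the work, as an engineer would, in place of code of your own. Each camera call takes 0.05 s, during which the arm holds its last target. There are 200 camera calls.

## Working session

There is one attempt and no reset: what is moved stays moved. The work goes in short steps, Python scripts to look and compute and a tool call to move; the robot and the scene stay as the last step left them, time stands still between calls to the robot, and variables do not carry over. Pictures are saved under pics/ and viewed, about 8 in all and at most 12, crops included, and the job is handed in when it is done.

Besides the shell and the picture viewer there is one more tool, called after "Call:" as a command line: name --argument value ..., lists and objects as JSON in quotes. carry_out: Moves the arm, as the interface text tells. Its arguments: {"type":"object","properties":{"deltas":{"type":"array","items":{"type":"object","properties":{"linear":{"type":"array","items":{"type":"number"}},"delta_rot":{"type":"array","items":{"type":"number"}}}}},"hand":{"type":"number"},"newtons":{"type":"number"}},"required":["deltas"]}

```bash
mkdir -p pics; cat > h.py <<'E'
from bench import robot
import numpy as np, cv2
from scipy.spatial.transform import Rotation as R
def ray(cam,px,pose=None):
    c=robot.get_calibration(cam); f=192/np.tan(np.radians(c['vfov'])/2)
    px=np.atleast_2d(np.array(px,float)); d=px-[c['cx'],c['cy']]
    if cam=='wrist':
        r=np.hypot(*d.T)+1e-9; th=r/f
        v=np.c_[d/r[:,None]*np.sin(th)[:,None],np.cos(th)]
        T=np.eye(4); T[:3,:3]=R.from_rotvec(pose['orientation']).as_matrix(); T[:3,3]=pose['eef_pos']
        M=T@np.array(c['mount'])
    else:
        v=np.c_[d/f,np.ones(len(d))]; M=np.linalg.inv(np.array(c['view']))
    return M[:3,3],v@M[:3,:3].T
def onplane(cam,px,z,pose=None):
    o,v=ray(cam,px,pose); return o+v*((z-o[2])/v[:,2])[:,None]
E
python3 - <<'E'
from h import *
s=robot.sense(); print({k:np.round(v,3).tolist() for k,v in s.items()})
for c in ['top','side']:
    im=robot.camera(c); cv2.imwrite(f'pics/{c}0.png',im)
    k=robot.get_calibration(c); print(c,k['vfov'],np.round(np.linalg.inv(np.array(k['view'])),3).tolist())
for t,z in [('case_a_center',.052),('tray',.016),('accessory_case',.062),('ref_block',.016),('bolt',.06),('magnet',.027),('marker',.016)]:
    for d in robot.silhouettes('top',t)[:4]:
        m=d['pixels'].astype(np.uint8)
        r=cv2.minAreaRect(cv2.findNonZero(m)); b=onplane('top',cv2.boxPoints(r),z)
        print(t,round(d['p'],2),np.round(d['point']),m.sum(),onplane('top',d['point'],z)[0,:2].round(3),'box',b[:,:2].round(3).tolist())
E
```

```text
{'time_s': 0.0, 'joints': [-1.224, 0.277, -0.028, 1.268, 0.0, 1.467], 'qd': [-0.002, -0.0, -0.001, 0.001, -0.001, -0.0], 'joint_torque': [-0.001, -44.551, 29.52, 0.017, -0.0, -0.0], 'eef_pos': [0.271, -0.562, 0.23], 'orientation': [-3.06, -0.7, 0.0], 'ft_force': [0.449, -0.512, 0.122], 'moment': [-0.041, 0.016, 0.016], 'finger_gap': 0.998}
top 43.754232728528 [[-0.242, -0.876, 0.416, -0.161], [-0.97, 0.224, -0.093, 0.028], [-0.012, -0.426, -0.905, 1.689], [0.0, 0.0, 0.0, 1.0]]
side 54.140593785041126 [[0.999, -0.013, 0.031, 0.555], [-0.033, -0.598, 0.8, -1.067], [0.008, -0.801, -0.599, 0.781], [0.0, 0.0, 0.0, 1.0]]
case_a_center 0.78 [198. 226.] 460 [0.512 0.083] box [[0.568, 0.103], [0.57, 0.044], [0.452, 0.041], [0.45, 0.098]]
tray 0.69 [322. 199.] 433 [ 0.517 -0.399] box [[0.552, -0.352], [0.575, -0.479], [0.504, -0.483], [0.481, -0.357]]
ref_block 0.58 [193. 187.] 252 [0.688 0.071] box [[0.705, 0.104], [0.724, 0.038], [0.651, 0.023], [0.634, 0.088]]
magnet 0.64 [328. 163.] 66 [ 0.655 -0.466] box [[0.669, -0.439], [0.687, -0.468], [0.656, -0.482], [0.638, -0.454]]
magnet 0.51 [320. 201.] 453 [ 0.505 -0.386] box [[0.552, -0.359], [0.547, -0.482], [0.469, -0.471], [0.474, -0.35]]
marker 0.46 [366. 177.] 34 [ 0.563 -0.594] box [[0.541, -0.567], [0.574, -0.605], [0.564, -0.612], [0.531, -0.574]]
```

View pics/top0.png

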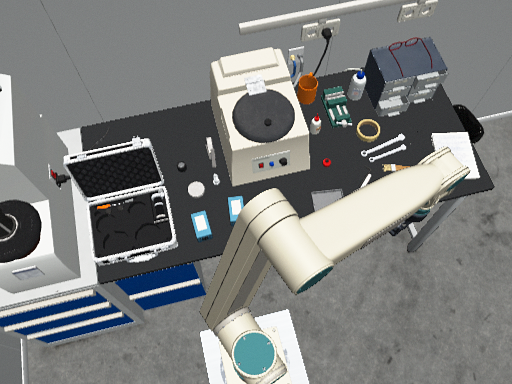

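View pics/side0.png

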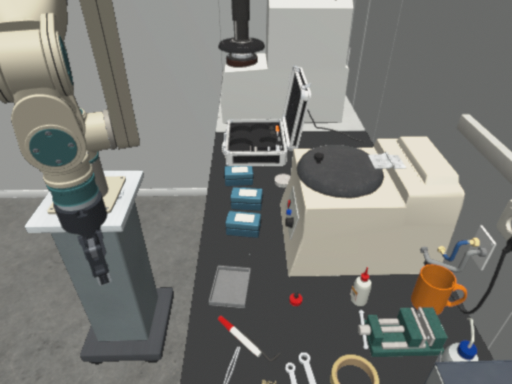

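The top view shows two cases at (201,224) and (236,208), with the third hidden under the arm. The side view shows all three at (239,176), (247,196) and (243,222), the tray at (231,286) and the accessory case at (256,140). I'll measure from the side view.

```bash
python3 - <<'E'
from h import *
im=robot.camera('side')
for t,z in [('case_a_center',.026),('tray',.010),('accessory_case',.062),('ref_block',.016),('bolt',.03),('magnet',.013),('marker',.008)]:
    for d in robot.silhouettes('side',t)[:4]:
        m=d['pixels'].astype(np.uint8)
        b=onplane('side',cv2.boxPoints(cv2.minAreaRect(cv2.findNonZero(m))),z)
        print(t,round(d['p'],2),np.round(d['point']),m.sum(),onplane('side',d['point'],z)[0,:2].round(3),'box',b[:,:2].round(3).tolist())
cv2.imwrite('pics/side1.png',cv2.resize(im[100:310,190:330],None,fx=4,fy=4,interpolation=cv2.INTER_CUBIC)[:, :][:600*2:1][0:840:1])
x=cv2.imread('pics/side1.png');cv2.imwrite('pics/side1.png',cv2.resize(x,(400,600)))
for p in [(228,296+0)]: pass
# top-cam: white labels
im=robot.camera('top')
for d in robot.silhouettes('top','accessory_case')[:2]: print(d['p'],d['point'])
E
```

```text
case_a_center 0.77 [235. 174.] 578 [0.506 0.08 ] box [[0.462, 0.013], [0.46, 0.148], [0.574, 0.133], [0.567, -0.001]]
ref_block 0.7 [281. 178.] 134 [0.671 0.07 ] box [[0.641, 0.039], [0.666, 0.112], [0.703, 0.075], [0.677, 0.005]]
marker 0.58 [242. 337.] 331 [ 0.534 -0.57 ] box [[0.473, -0.524], [0.483, -0.51], [0.578, -0.607], [0.568, -0.618]]
marker 0.35 [230. 290.] 1453 [ 0.503 -0.433] box [[0.449, -0.478], [0.46, -0.335], [0.559, -0.362], [0.538, -0.499]]
```

View pics/side1.png

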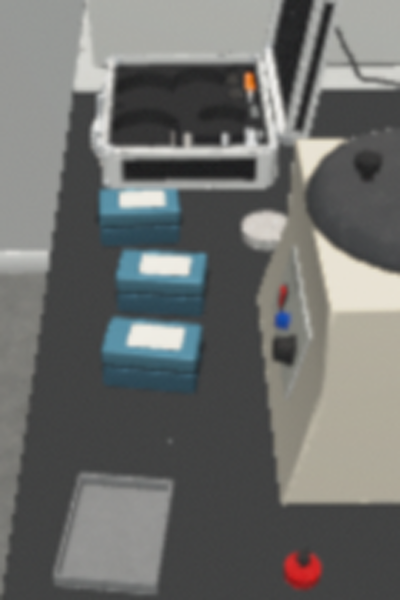

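```bash
python3 - <<'E'
from h import *
im=cv2.imread('pics/side0.png')
cr=lambda p:[(190+x/2.857,100+y/2.857) for x,y in p]
w=(im.min(2)>190).astype(np.uint8); n,l,st,ce=cv2.connectedComponentsWithStats(w)
for i in range(1,n):
    if 225<ce[i][0]<265 and 160<ce[i][1]<230 and st[i][4]>30:
        r=cv2.boxPoints(cv2.minAreaRect(cv2.findNonZero((l==i).astype(np.uint8))))
        print('label',ce[i].round(1),onplane('side',ce[i],.052)[0,:2].round(3),onplane('side',r,.052)[:,:2].round(3).tolist())
print('lid corners',onplane('side',cr([(103,190),(178,190),(178,212),(100,212),(120,251),(207,252),(205,282),(118,280),(109,317),(202,322),(199,358),(104,350)]),.05)[:,:2].round(3).tolist())
print('tray',onplane('side',cr([(82,474),(172,482),(160,588),(55,582)]),.016)[:,:2].round(3).tolist())
print('acc',onplane('side',cr([(100,150),(272,152),(270,57),(105,55)]),.062)[:,:2].round(3).tolist())
print('top acc', onplane('top',[(92,206),(173,192),(176,240),(97,255)],.062)[:,:2].round(3).tolist())
print('block,magnet', onplane('side',cr([(265,230),(302,568)]),.014)[:,:2].round(3).tolist())
print('top: bolt',onplane('top',[(216,180),(211,150),(182,167),(326,162)],.03)[:,:2].round(3).tolist())
print('machine corner',onplane('side',cr([(283,502),(262,300)]),0)[:,:2].round(3).tolist(),onplane('top',[(231,180)],0)[:,:2].round(3))
print('wrist',np.round(robot.get_calibration('wrist')['mount'],3).tolist(),robot.get_calibration('wrist')['vfov'])
E
```

```text
label [239.3 169. ] [0.522 0.074] [[0.495, 0.088], [0.549, 0.087], [0.549, 0.06], [0.496, 0.061]]
label [247.1 192.3] [ 0.549 -0.069] [[0.523, -0.083], [0.522, -0.049], [0.579, -0.051], [0.578, -0.084]]
label [244.1 217.5] [ 0.54  -0.197] [[0.512, -0.18], [0.567, -0.181], [0.566, -0.214], [0.512, -0.213]]
lid corners [[0.473, 0.095], [0.569, 0.093], [0.568, 0.042], [0.472, 0.044], [0.499, -0.04], [0.601, -0.044], [0.596, -0.102], [0.498, -0.096], [0.49, -0.162], [0.59, -0.173], [0.585, -0.232], [0.487, -0.217]]
tray [[0.47, -0.358], [0.556, -0.37], [0.544, -0.49], [0.454, -0.482]]
acc [[0.467, 0.175], [0.694, 0.165], [0.716, 0.454], [0.462, 0.465]]
top acc [[0.683, 0.452], [0.665, 0.148], [0.473, 0.171], [0.487, 0.454]]
block,magnet [[0.678, 0.053], [0.669, -0.471]]
top: bolt [[0.69, -0.021], [0.827, -0.03], [0.78, 0.097], [0.66, -0.459]]
machine corner [[0.661, -0.383], [0.665, -0.073]] [[ 0.691 -0.079]]
wrist [[-0.001, -0.966, -0.26, 0.065], [1.0, -0.001, -0.001, 0.0], [0.001, -0.26, 0.966, -0.143], [0.0, 0.0, 0.0, 1.0]] 65.70646984690485
```

Call:
carry_out --deltas '[{"linear": [1.68, 2.29, 0], "delta_rot": [0, 0, 0.1606]}, {"linear": [1.68, 2.29, 0], "delta_rot": [0, 0, 0.1606]}, {"linear": [1.68, 2.29, 0], "delta_rot": [0, 0, 0.1606]}, {"linear": [1.68, 2.29, 0], "delta_rot": [0, 0, 0.1606]}, {"linear": [1.68, 2.29, 0], "delta_rot": [0, 0, 0.1606]}, {"linear": [1.68, 2.29, 0], "delta_rot": [0, 0, 0.1606]}, {"linear": [1.68, 2.29, 0], "delta_rot": [0, 0, 0.1606]}, {"linear": [1.68, 2.29, 0], "delta_rot": [0, 0, 0.1606]}]' --hand 8.54

```text
time_s: 1.95
eef_pos: [0.4067, -0.3789, 0.2314]
orientation: [2.026, 2.401, -0.0]
ft_force: [-0.3, -0.2, -0.2]
finger_gap: 0.999
```

Call:
carry_out --deltas '[{"linear": [1.68, 2.29, 0], "delta_rot": [0, 0, 0.1606]}, {"linear": [1.68, 2.29, 0], "delta_rot": [0, 0, 0.1606]}, {"linear": [1.68, 2.29, 0], "delta_rot": [0, 0, 0.1606]}, {"linear": [1.68, 2.29, 0], "delta_rot": [0, 0, 0.1606]}, {"linear": [1.68, 2.29, 0], "delta_rot": [0, 0, 0.1606]}, {"linear": [1.68, 2.29, 0], "delta_rot": [0, 0, 0.1606]}, {"linear": [1.68, 2.29, 0], "delta_rot": [0, 0, 0.1606]}, {"linear": [1.68, 2.29, 0], "delta_rot": [0, 0, 0.1606]}]'

```text
time_s: 2.95
eef_pos: [0.541, -0.1957, 0.2314]
orientation: [0.183, 3.136, -0.0]
ft_force: [0.2, -0.3, -0.2]
finger_gap: 1.002
```

```bash
cat >> h.py <<'E'
def labels(cam,z,pose=None,mn=30):
    im=robot.camera(cam); b,g,r=[im[...,i].astype(int) for i in range(3)]
    t=((b-r>40)&(b>70)).astype(np.uint8)   # teal
    w=(im.min(2)>185).astype(np.uint8)
    n,l,st,ce=cv2.connectedComponentsWithStats(w); out=[]
    td=cv2.dilate(t,np.ones((7,7)))
    for i in range(1,n):
        m=(l==i).astype(np.uint8)
        if st[i][4]<mn: continue
        ring=cv2.dilate(m,np.ones((5,5)))-m
        if (td[ring>0]>0).mean()<.8: continue
        c=max(cv2.findContours(m,0,1)[0],key=len)[:,0]
        q=onplane(cam,c,z,pose)[:,:2]*1000
        rr=cv2.minAreaRect(q.astype(np.float32)); bx=cv2.boxPoints(rr)
        e=max((bx[1]-bx[0],bx[2]-bx[1]),key=np.linalg.norm); a=np.arctan2(e[1],e[0]); a=(a+np.pi/2)%np.pi-np.pi/2
        print(cam,'label px',ce[i].round(),st[i][4],'xy mm',np.round(rr[0],1),'size',np.round(rr[1],1),'yaw',round(a,3))
    return im
def yaw(s):
    x=R.from_rotvec(s['orientation']).as_matrix()[:,0]; return np.arctan2(x[1],x[0])
def st():
    s=robot.sense(); print('t',round(s['time_s'],2),'pos',np.round(s['eef_pos'],4),'rv',np.round(s['orientation'],3),'yaw',round(yaw(s),3),'q',np.round(s['joints'],2),'F',np.round(s['ft_force'],2),'M',np.round(s['moment'],3),'gap',round(s['finger_gap']*85.4,1)); return s
E
python3 - <<'E'
from h import *
s=st(); im=labels('wrist',.052,s); cv2.imwrite('pics/w1.png',im)
labels('top',.052); labels('side',.052)
E
```

```text
t 2.95 pos [ 0.541  -0.1957  0.2314] rv [ 0.183  3.136 -0.   ] yaw 3.025 q [-0.46  0.19 -0.14  1.24 -0.   -0.34] F [ 0.19 -0.31 -0.22] M [-0.005 -0.029 -0.061] gap 85.6
wrist label px [461. 135.] 877 xy mm [520.5  74.2] size [57.7 35.7] yaw 0.06
wrist label px [252. 166.] 2140 xy mm [ 529.2 -197.1] size [43.  78.5] yaw -0.132
wrist label px [366. 167.] 1386 xy mm [549.5 -67.2] size [36.4 56.9] yaw -0.114
top label px [200. 223.] 140 xy mm [521.9  73.1] size [57.5 35.1] yaw 0.053
top label px [146. 293.] 119 xy mm [311.2 307.3] size [ 14.6 111.6] yaw -1.567
top label px [ 57. 316.] 432 xy mm [307.5 613.5] size [ 15.4 350.4] yaw -1.57
top label px [ 74. 325.] 327 xy mm [262.7 557. ] size [ 11.7 315.4] yaw -1.569
side label px [247. 192.] 105 xy mm [550.4 -66.8] size [33.5 56. ] yaw -0.022
side label px [244. 217.] 133 xy mm [ 539.2 -197.1] size [32.8 54.4] yaw -0.023
```

View pics/w1.png

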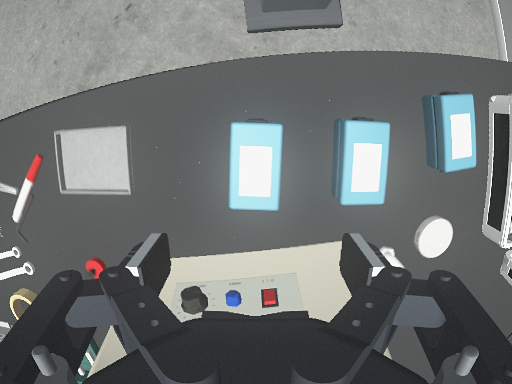

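The wrist view matches the side view. Cases C, B and A lie at (252,166), (366,167) and (461,135), the tray is at (95,160), and there's nothing in the fingers' way. Case C first.

Call:
carry_out --deltas '[{"linear": [-0.1, -0.1, -5.5], "delta_rot": [0, 0, -0.015]}, {"linear": [0, 0, -5.5]}, {"linear": [0, 0, -5.0]}, {"linear": [0, 0, -3.5]}, {"linear": [0, 0, -2.2]}, {"linear": [0, 0, 0]}]'

```text
invalid input at $.deltas[1]: expected keys linear, delta_rot
```

Call:
carry_out --deltas '[{"linear": [0, 0, 0]}, {"linear": [0, 0, 0]}, {"linear": [0, 0, 0]}, {"linear": [0, 0, 0]}]' --hand 0 --newtons 80

```text
invalid input at $.deltas[0]: expected keys linear, delta_rot
```

Call:
carry_out --deltas '[{"linear": [-0.1, -0.1, -5.5], "delta_rot": [0, 0, -0.015]}, {"linear": [0, 0, -5.5], "delta_rot": [0, 0, 0]}, {"linear": [0, 0, -5.0], "delta_rot": [0, 0, 0]}, {"linear": [0, 0, -3.5], "delta_rot": [0, 0, 0]}, {"linear": [0, 0, -2.2], "delta_rot": [0, 0, 0]}, {"linear": [0, 0, 0], "delta_rot": [0, 0, 0]}]'

```text
time_s: 3.85
eef_pos: [0.5371, -0.1973, 0.0124]
orientation: [-0.219, -3.129, -0.002]
ft_force: [-0.2, -0.0, 0.3]
finger_gap: 0.997
```

Call:
carry_out --deltas '[{"linear": [0, 0, 0], "delta_rot": [0, 0, 0]}, {"linear": [0, 0, 0], "delta_rot": [0, 0, 0]}, {"linear": [0, 0, 0], "delta_rot": [0, 0, 0]}, {"linear": [0, 0, 0], "delta_rot": [0, 0, 0]}]' --hand 0 --newtons 80

```text
time_s: 4.35
eef_pos: [0.5412, -0.1981, 0.0164]
orientation: [0.216, 3.131, -0.002]
ft_force: [0.4, 0.2, 7.0]
finger_gap: 0.672
```

Call:
carry_out --deltas '[{"linear": [0, 0, 2], "delta_rot": [0, 0, 0]}, {"linear": [0, 0, 4], "delta_rot": [0, 0, 0]}, {"linear": [0, 0, 5], "delta_rot": [0, 0, 0]}, {"linear": [0, 0, 4], "delta_rot": [0.02, 0.149, 0]}, {"linear": [0, 0, 2], "delta_rot": [0.02, 0.149, 0]}, {"linear": [0, 0, 0], "delta_rot": [0.02, 0.149, 0]}, {"linear": [0, 0, 0], "delta_rot": [0, 0, 0]}, {"linear": [0, 0, 0], "delta_rot": [0, 0, 0]}]'

```text
time_s: 5.35
eef_pos: [0.5389, -0.1972, 0.1834]
orientation: [-0.184, -2.685, -0.041]
ft_force: [-0.8, 0.4, -5.4]
finger_gap: 0.668
```

Call:
carry_out --deltas '[{"linear": [0, 0, 0], "delta_rot": [0, 0, 0]}, {"linear": [0, 0, 0], "delta_rot": [-0.02, -0.149, 0]}, {"linear": [0, 0, 0], "delta_rot": [-0.02, -0.149, 0]}, {"linear": [0, 0, 0], "delta_rot": [-0.02, -0.149, 0]}, {"linear": [0, 0, 0], "delta_rot": [0, 0, 0]}, {"linear": [0, 0, 0], "delta_rot": [0, 0, 0]}, {"linear": [0, 0, 0], "delta_rot": [0, 0, 0]}]'

```text
time_s: 6.22
eef_pos: [0.5413, -0.1982, 0.185]
orientation: [0.215, 3.133, -0.001]
ft_force: [1.0, 0.7, -5.3]
finger_gap: 0.662
```

```bash
python3 -c "
from h import *
st()"
```

```text
t 6.22 pos [ 0.5413 -0.1982  0.185 ] rv [ 2.150e-01  3.133e+00 -1.000e-03] yaw 3.005 q [-0.46  0.22 -0.2   1.15 -0.   -0.33] F [ 0.96  0.7  -5.26] M [-0.029 -0.076  0.002] gap 56.6
```

Call:
carry_out --deltas '[{"linear": [0, 0, 0], "delta_rot": [-0.02, -0.149, 0]}, {"linear": [0, 0, 0], "delta_rot": [-0.02, -0.149, 0]}, {"linear": [0, 0, 0], "delta_rot": [-0.02, -0.149, 0]}, {"linear": [0, 0, 0], "delta_rot": [0, 0, 0]}, {"linear": [0, 0, 0], "delta_rot": [0, 0, 0]}, {"linear": [0, 0, 0], "delta_rot": [0, 0, 0]}]'

```text
time_s: 6.98
eef_pos: [0.5428, -0.1991, 0.1869]
orientation: [0.183, 2.682, -0.043]
ft_force: [-0.3, -0.2, -5.4]
finger_gap: 0.67
```

Call:
carry_out --deltas '[{"linear": [0, 0, 0], "delta_rot": [0.02, 0.149, 0]}, {"linear": [0, 0, 0], "delta_rot": [0.02, 0.149, 0]}, {"linear": [0, 0, 0], "delta_rot": [0.02, 0.149, 0]}, {"linear": [0, 0, 0], "delta_rot": [0, 0, 0]}, {"linear": [0, 0, 0], "delta_rot": [0, 0, 0]}, {"linear": [0, 0, 0], "delta_rot": [0, 0, 0]}]'

```text
time_s: 7.72
eef_pos: [0.5387, -0.1972, 0.1845]
orientation: [0.216, 3.133, -0.0]
ft_force: [-0.2, 0.6, -5.0]
finger_gap: 0.665
```

```bash
python3 -c "
from h import *
s=st()
d=robot.camera('side'); t=robot.silhouettes('side','tray')
print([(x['p'],x['point']) for x in t])
im=robot.camera('wrist'); cv2.imwrite('pics/w2.png',im)
"
```

```text
t 7.72 pos [ 0.5387 -0.1972  0.1845] rv [ 0.216  3.133 -0.   ] yaw 3.004 q [-0.46  0.21 -0.21  1.15  0.   -0.33] F [-0.17  0.64 -4.96] M [0.019 0.027 0.008] gap 56.8
[(0.79, [228.0, 289.1])]
```

```bash
cat >> h.py <<'E'
def avg(n=8):
    L=[]
    for i in range(n): s=robot.sense(); L.append(np.r_[s['ft_force'],s['moment']]); robot.camera('wrist')
    L=np.array(L); print('t',s['time_s'],'F',L[:,:3].mean(0).round(2),'M',L[:,3:].mean(0).round(3),'sd',L[:,3:].std(0).round(3),'pos',np.round(s['eef_pos'],4))
E
python3 -c "
from h import *
avg()"
```

```text
t 8.225 F [-0.19  0.04 -5.86] M [-0.002 -0.034  0.012] sd [0.028 0.024 0.038] pos [ 0.5395 -0.1975  0.1844]
```

Call:
carry_out --deltas '[{"linear": [0, 0, 0], "delta_rot": [0.02, 0.149, 0]}, {"linear": [0, 0, 0], "delta_rot": [0.02, 0.149, 0]}, {"linear": [0, 0, 0], "delta_rot": [0.02, 0.149, 0]}, {"linear": [0, 0, 0], "delta_rot": [0, 0, 0]}, {"linear": [0, 0, 0], "delta_rot": [0, 0, 0]}, {"linear": [0, 0, 0], "delta_rot": [0, 0, 0]}, {"linear": [0, 0, 0], "delta_rot": [-0.02, -0.149, 0]}, {"linear": [0, 0, 0], "delta_rot": [-0.02, -0.149, 0]}]'

```text
time_s: 9.28
eef_pos: [0.5395, -0.1975, 0.1857]
orientation: [-0.205, -2.991, -0.013]
ft_force: [0.5, 0.1, -5.5]
finger_gap: 0.667
```

Call:
carry_out --deltas '[{"linear": [0, 0, 0], "delta_rot": [-0.02, -0.149, 0]}, {"linear": [0, 0, 0], "delta_rot": [0, 0, 0]}]'

```text
time_s: 9.52
eef_pos: [0.5339, -0.1954, 0.185]
orientation: [-0.217, -3.13, -0.001]
ft_force: [-1.0, 0.1, -5.7]
finger_gap: 0.666
```

```bash
python3 -c "
from h import *
avg()
s=robot.sense(); im=robot.camera('wrist'); cv2.imwrite('pics/w2.png',im)
for d in robot.silhouettes('wrist','tray')[:1]:
    m=d['pixels'].astype(np.uint8); c=max(cv2.findContours(m,0,1)[0],key=len)[:,0]
    for z in(.016,0):
        q=onplane('wrist',c,z,s)[:,:2]*1000; r=cv2.minAreaRect(q.astype(np.float32)); print(z,d['p'],r,cv2.boxPoints(r).round().tolist())
"
```

```text
t 9.875 F [ 0.05  0.26 -5.51] M [-0.026 -0.057  0.   ] sd [0.02  0.043 0.023] pos [ 0.5411 -0.198   0.1844]
0.016 0.91 ((502.60235595703125, -414.90777587890625), (127.29367065429688, 89.70494842529297), 83.19960021972656) [[451.0, -473.0], [540.0, -483.0], [555.0, -357.0], [466.0, -346.0]]
0 0.91 ((503.97479248046875, -426.5066223144531), (133.8371124267578, 94.31620788574219), 83.1996078491211) [[449.0, -487.0], [543.0, -499.0], [559.0, -366.0], [465.0, -354.0]]
```

View pics/w2.png

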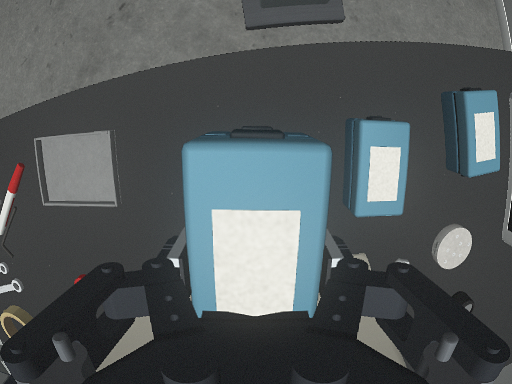

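Case C's moment at level shifts by only about 0.02 N m between rocking the two ways, which is within noise, so C is quiet. In the picture C is held straight in the fingers, with the tray at (78,170) and the other cases undisturbed. I'll fit the tray pose to both cameras' masks.

```bash
cat >> h.py <<'E'
from scipy.optimize import minimize
def proj(cam,P,pose=None):
    c=robot.get_calibration(cam); f=192/np.tan(np.radians(c['vfov'])/2)
    if cam=='wrist':
        T=np.eye(4); T[:3,:3]=R.from_rotvec(pose['orientation']).as_matrix(); T[:3,3]=pose['eef_pos']
        V=np.linalg.inv(T@np.array(c['mount']))
    else: V=np.array(c['view'])
    q=P@V[:3,:3].T+V[:3,3]; h=np.hypot(q[:,0],q[:,1])
    k=f*np.arctan2(h,q[:,2])/h if cam=='wrist' else f/q[:,2]
    return q[:,:2]*k[:,None]+[c['cx'],c['cy']]
def fit(cam,mask,dims,z0,x0,pose=None):
    g=np.linspace(-.5,.5,9); B=np.array([(a,b,c) for a in g for b in g for c in (0,1) if max(abs(a),abs(b))>.49])*dims
    S=4; m=cv2.resize(mask.astype(np.float32),None,fx=S,fy=S,interpolation=cv2.INTER_LINEAR)>.5
    def cost(p):
        P=B@R.from_rotvec([0,0,p[2]]).as_matrix().T+[p[0],p[1],z0]
        h=cv2.convexHull(((proj(cam,P,pose)+.5)*S).astype(np.int32)); r=np.zeros(m.shape,np.uint8); cv2.fillConvexPoly(r,h,1)
        return 1-(m&(r>0)).sum()/(m|(r>0)).sum()
    s=minimize(cost,x0,method='Nelder-Mead',options=dict(initial_simplex=np.array(x0)+np.array([[0,0,0],[.01,0,0],[0,.01,0],[0,0,.08]]),xatol=1e-4,fatol=1e-4))
    print(cam,'fit',s.x.round(4),'IoU',round(1-s.fun,3)); return s.x
E
python3 -c "
from h import *
for cam in ('wrist','side'):
    s=robot.sense(); robot.camera(cam); d=robot.silhouettes(cam,'tray')[0]
    fit(cam,d['pixels'],[.09,.12,.016],0,[.504,-.42,-.12],s)
st()
"
```

```text
wrist fit [ 0.5027 -0.4203 -0.127 ] IoU 0.971
side fit [ 0.5029 -0.4196 -0.1444] IoU 0.968
t 10.22 pos [ 0.5396 -0.1974  0.1841] rv [-0.215 -3.134 -0.   ] yaw 3.004 q [-0.46  0.22 -0.2   1.15 -0.   -0.33] F [-0.4  -0.17 -5.52] M [-0.046  0.001 -0.055] gap 57.1
```

Call:
carry_out --deltas '[{"linear": [-0.46, -2.78, 0], "delta_rot": [0, 0, -0.187]}, {"linear": [-0.46, -2.78, 0], "delta_rot": [0, 0, -0.187]}, {"linear": [-0.46, -2.78, 0], "delta_rot": [0, 0, -0.187]}, {"linear": [-0.46, -2.78, 0], "delta_rot": [0, 0, -0.187]}, {"linear": [-0.46, -2.78, 0], "delta_rot": [0, 0, -0.187]}, {"linear": [-0.46, -2.78, 0], "delta_rot": [0, 0, -0.187]}, {"linear": [-0.46, -2.78, 0], "delta_rot": [0, 0, -0.187]}, {"linear": [-0.46, -2.78, 0], "delta_rot": [0, 0, -0.187]}]'

```text
time_s: 11.22
eef_pos: [0.5024, -0.4207, 0.1841]
orientation: [-2.296, -2.144, 0.0]
ft_force: [-0.8, -0.8, -5.9]
finger_gap: 0.666
```

Call:
carry_out --deltas '[{"linear": [0, 0, -4], "delta_rot": [0, 0, -0.069]}, {"linear": [0, 0, -4], "delta_rot": [0, 0, 0]}, {"linear": [0, 0, -2], "delta_rot": [0, 0, 0]}, {"linear": [0, 0, 0], "delta_rot": [0, 0, 0]}, {"linear": [0, 0, 0], "delta_rot": [0, 0, 0]}]'

```text
time_s: 11.85
eef_pos: [0.504, -0.4209, 0.0861]
orientation: [2.36, 2.069, 0.0]
ft_force: [-0.6, 0.6, -5.0]
finger_gap: 0.67
```

```bash
python3 -c "
from h import *
st(); im=robot.camera('side'); a=im[230:330,170:310]
s=robot.sense(); w=robot.camera('wrist')
cv2.imwrite('pics/p3.png',np.hstack([cv2.resize(a,(520,371),interpolation=cv2.INTER_CUBIC)[:371],cv2.resize(w,(280,371))[:, :]]) )
"
```

```text
t 11.85 pos [ 0.504  -0.4209  0.0861] rv [2.36  2.069 0.   ] yaw 1.44 q [-0.79  0.43 -0.13  1.01  0.    0.91] F [-0.65  0.56 -4.99] M [-0.025 -0.016  0.024] gap 57.2
```

View pics/p3.png

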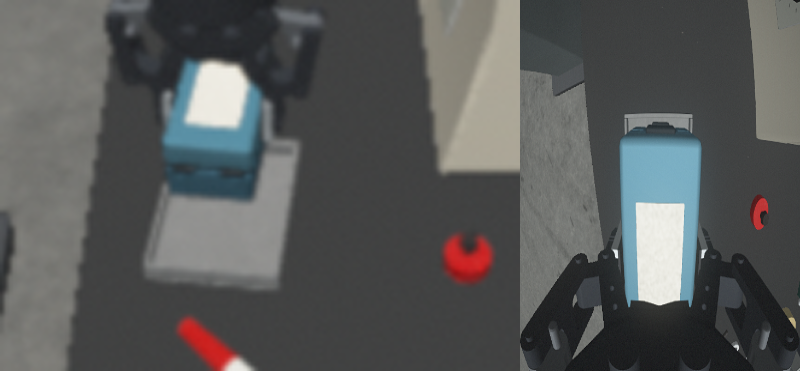

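The held case hangs over the tray, aligned with it in both views (side view: case at (215,130), tray at (225,235)). Lowering.

Call:
carry_out --deltas '[{"linear": [0, 0, -3], "delta_rot": [0, 0, 0]}, {"linear": [0, 0, -2], "delta_rot": [0, 0, 0]}, {"linear": [0, 0, -0.9], "delta_rot": [0, 0, 0]}, {"linear": [0, 0, -0.4], "delta_rot": [0, 0, 0]}, {"linear": [0, 0, -0.2], "delta_rot": [0, 0, 0]}, {"linear": [0, 0, 0], "delta_rot": [0, 0, 0]}]'

```text
time_s: 12.7
eef_pos: [0.5031, -0.4202, 0.0199]
orientation: [2.362, 2.07, 0.0]
ft_force: [0.5, 0.5, -5.6]
finger_gap: 0.666
```

```bash
python3 -c "
from h import *
avg(4)"
```

```text
t 12.85 F [ 0.47 -0.14 -5.53] M [-0.048 -0.003  0.023] sd [0.04  0.015 0.032] pos [ 0.5031 -0.4202  0.0199]
```

Call:
carry_out --deltas '[{"linear": [0, 0, -0.15], "delta_rot": [0, 0, 0]}, {"linear": [0, 0, 0], "delta_rot": [0, 0, 0]}]'

```text
time_s: 13.15
eef_pos: [0.5031, -0.4201, 0.0194]
orientation: [2.362, 2.07, -0.0]
ft_force: [-2.5, 3.2, 4.9]
finger_gap: 0.664
```

Call:
carry_out --deltas '[{"linear": [0, 0, -0.15], "delta_rot": [0, 0, 0]}, {"linear": [0, 0, 0], "delta_rot": [0, 0, 0]}]'

```text
time_s: 13.4
eef_pos: [0.5031, -0.4201, 0.0194]
orientation: [2.361, 2.07, -0.0]
ft_force: [-4.7, 4.6, 13.7]
finger_gap: 0.665
```

Call:
carry_out --deltas '[{"linear": [0, 0, 0], "delta_rot": [0, 0, 0]}, {"linear": [0, 0, 0], "delta_rot": [0, 0, 0]}, {"linear": [0, 0, 0], "delta_rot": [0, 0, 0]}, {"linear": [0, 0, 2], "delta_rot": [0, 0, 0]}, {"linear": [0, 0, 4], "delta_rot": [0, 0, 0]}, {"linear": [0, 0, 6], "delta_rot": [0, 0, 0]}]' --hand 7.4

```text
time_s: 14.15
eef_pos: [0.5017, -0.4188, 0.1366]
orientation: [-2.36, -2.068, 0.0]
ft_force: [0.6, -0.8, 0.7]
finger_gap: 0.867
```

```bash
cat >> h.py <<'E'
def cases(cams=('wrist','side')):
    for cam in cams:
        s=robot.sense(); im=labels(cam,.052,s)
    return s,im
E
python3 -c "
from h import *
st()
s=robot.sense(); im=labels('wrist',.055,s); cv2.imwrite('pics/w4.png',im); im=labels('side',.052); cv2.imwrite('pics/s4.png',im)
"
```

```text
t 14.15 pos [ 0.5017 -0.4188  0.1366] rv [-2.36  -2.068  0.   ] yaw 1.439 q [-0.79  0.39 -0.08  1.11  0.    0.91] F [ 0.62 -0.77  0.7 ] M [-0.066 -0.097 -0.03 ] gap 74.1
wrist label px [259. 189.] 4474 xy mm [ 504.4 -412.5] size [73.9 50.3] yaw 1.44
side label px [249. 192.] 77 xy mm [555.2 -69.3] size [33.1 43.5] yaw -0.169
side label px [229. 274.] 226 xy mm [ 502.9 -417. ] size [56.1 33.7] yaw 1.416
```

Call:
carry_out --deltas '[{"linear": [0.57, 4.41, 0.5], "delta_rot": [0, 0, 0.187]}, {"linear": [0.57, 4.41, 0.5], "delta_rot": [0, 0, 0.187]}, {"linear": [0.57, 4.41, 0], "delta_rot": [0, 0, 0.187]}, {"linear": [0.57, 4.41, 0], "delta_rot": [0, 0, 0.187]}, {"linear": [0.57, 4.41, 0], "delta_rot": [0, 0, 0.187]}, {"linear": [0.57, 4.41, 0], "delta_rot": [0, 0, 0.187]}, {"linear": [0.57, 4.41, 0], "delta_rot": [0, 0, 0.187]}, {"linear": [0.57, 4.41, 0], "delta_rot": [0, 0, 0.187]}]' --hand 8.54

```text
time_s: 15.25
eef_pos: [0.5489, -0.0657, 0.1475]
orientation: [0.314, 3.124, -0.0]
ft_force: [0.3, 0.4, -0.1]
finger_gap: 1.0
```

Call:
carry_out --deltas '[{"linear": [0, 0, 0], "delta_rot": [0, 0, 0.085]}, {"linear": [0, 0, 0], "delta_rot": [0, 0, 0]}]'

```text
time_s: 15.5
eef_pos: [0.5487, -0.0665, 0.1472]
orientation: [0.19, 3.135, -0.001]
ft_force: [-0.0, -0.3, -0.3]
finger_gap: 1.002
```

```bash
python3 -c "
from h import *
s=st(); robot.camera('wrist')
im=labels('wrist',.052,s)
labels('top',.052)
for cam in ('top','wrist','side'):
  if cam=='side': robot.camera(cam)
  for d in robot.silhouettes(cam,'case_a_center'):
    c=onplane(cam,d['point'],.04,s)[0]; print(cam,d['p'],d['point'],c)
    fit(cam,d['pixels'],[.1,.058,.052],0,[c[0],c[1],-.05],s)
"
```

```text
t 15.5 pos [ 0.5487 -0.0665  0.1472] rv [ 1.900e-01  3.135e+00 -1.000e-03] yaw 3.021 q [-0.24  0.21 -0.3   1.06 -0.   -0.12] F [-0.02 -0.29 -0.33] M [ 0.05   0.026 -0.048] gap 85.6
wrist label px [409. 143.] 2090 xy mm [521.2  73.8] size [57.3 34.9] yaw 0.046
wrist label px [254. 192.] 2785 xy mm [549.9 -66.5] size [37.6 56.4] yaw -0.123
wrist label px [229. 186.] 43 xy mm [542.4 -88.6] size [ 5.  13.7] yaw -0.141
top label px [330. 196.] 133 xy mm [ 505.7 -420.4] size [56.8 36. ] yaw 1.429
top label px [140. 295.] 71 xy mm [311.1 329.4] size [14.6 67.3] yaw -1.567
top label px [ 57. 316.] 431 xy mm [307.5 613.5] size [ 15.4 350.4] yaw -1.57
top label px [ 75. 325.] 326 xy mm [263.2 557. ] size [ 10.9 315.4] yaw -1.57
top 0.51 [193.2, 217.0] [0.55506964 0.09475437 0.04      ]
top fit [0.5857 0.0915 0.0441] IoU 0.142
wrist 0.92 [396.5, 137.7] [0.51683907 0.0665401  0.04      ]
wrist fit [0.5156 0.0745 0.0367] IoU 0.936
wrist 0.39 [252.5, 184.1] [ 0.54451924 -0.06842179  0.04      ]
wrist fit [ 0.5436 -0.0672 -0.1237] IoU 0.957
side 0.73 [234.0, 176.9] [0.50297258 0.04121791 0.04      ]
side fit [ 0.519   0.0708 -0.1427] IoU 0.795
```

Call:
carry_out --deltas '[{"linear": [-0.2, 0, -5], "delta_rot": [0, 0, 0]}, {"linear": [0, 0, -4.5], "delta_rot": [0, 0, 0]}, {"linear": [0, 0, -2.5], "delta_rot": [0, 0, 0]}, {"linear": [0, 0, -1.3], "delta_rot": [0, 0, 0]}, {"linear": [0, 0, 0], "delta_rot": [0, 0, 0]}]'

```text
time_s: 16.48
eef_pos: [0.5459, -0.0671, 0.0128]
orientation: [-0.191, -3.134, -0.0]
ft_force: [0.1, -0.3, 0.2]
finger_gap: 1.004
```

Call:
carry_out --deltas '[{"linear": [0, 0, 0], "delta_rot": [0, 0, 0]}, {"linear": [0, 0, 0], "delta_rot": [0, 0, 0]}, {"linear": [0, 0, 0], "delta_rot": [0, 0, 0]}, {"linear": [0, 0, 0], "delta_rot": [0, 0, 0]}]' --hand 0 --newtons 80

```text
time_s: 16.98
eef_pos: [0.5481, -0.0676, 0.0151]
orientation: [0.19, 3.132, -0.002]
ft_force: [-0.2, -1.6, 6.3]
finger_gap: 0.669
```

Call:
carry_out --deltas '[{"linear": [0, 0, 2], "delta_rot": [0, 0, 0]}, {"linear": [0, 0, 4], "delta_rot": [0, 0, 0]}, {"linear": [0, 0, 5], "delta_rot": [0, 0, 0]}, {"linear": [0, 0, 4], "delta_rot": [0.02, 0.149, 0]}, {"linear": [0, 0, 2], "delta_rot": [0.02, 0.149, 0]}, {"linear": [0, 0, 0], "delta_rot": [0.02, 0.149, 0]}, {"linear": [0, 0, 0], "delta_rot": [0, 0, 0]}, {"linear": [0, 0, 0], "delta_rot": [0, 0, 0]}]'

```text
time_s: 17.98
eef_pos: [0.5454, -0.0667, 0.1823]
orientation: [-0.163, -2.686, -0.046]
ft_force: [-0.5, 0.2, -6.1]
finger_gap: 0.667
```

Call:
carry_out --deltas '[{"linear": [0, 0, 0], "delta_rot": [0, 0, 0]}, {"linear": [0, 0, 0], "delta_rot": [-0.02, -0.149, 0]}, {"linear": [0, 0, 0], "delta_rot": [-0.02, -0.149, 0]}, {"linear": [0, 0, 0], "delta_rot": [-0.02, -0.149, 0]}, {"linear": [0, 0, 0], "delta_rot": [0, 0, 0]}, {"linear": [0, 0, 0], "delta_rot": [0, 0, 0]}]'

```text
time_s: 18.73
eef_pos: [0.5464, -0.0671, 0.1844]
orientation: [0.19, 3.136, -0.0]
ft_force: [1.1, 0.6, -5.5]
finger_gap: 0.663
```

```bash
python3 -c "
from h import *
avg(8)"
```

```text
t 19.075 F [ 0.35 -0.33 -5.84] M [ 0.002 -0.056 -0.019] sd [0.034 0.025 0.04 ] pos [ 0.5473 -0.0673  0.1831]
```

Call:
carry_out --deltas '[{"linear": [0, 0, 0], "delta_rot": [-0.02, -0.149, 0]}, {"linear": [0, 0, 0], "delta_rot": [-0.02, -0.149, 0]}, {"linear": [0, 0, 0], "delta_rot": [-0.02, -0.149, 0]}, {"linear": [0, 0, 0], "delta_rot": [0, 0, 0]}, {"linear": [0, 0, 0], "delta_rot": [0, 0, 0]}, {"linear": [0, 0, 0], "delta_rot": [0, 0, 0]}]'

```text
time_s: 19.88
eef_pos: [0.5495, -0.0679, 0.1859]
orientation: [0.163, 2.683, -0.046]
ft_force: [0.5, 0.2, -6.4]
finger_gap: 0.667
```

Call:
carry_out --deltas '[{"linear": [0, 0, 0], "delta_rot": [0.02, 0.149, 0]}, {"linear": [0, 0, 0], "delta_rot": [0.02, 0.149, 0]}, {"linear": [0, 0, 0], "delta_rot": [0.02, 0.149, 0]}, {"linear": [0, 0, 0], "delta_rot": [0, 0, 0]}, {"linear": [0, 0, 0], "delta_rot": [0, 0, 0]}]'

```text
time_s: 20.5
eef_pos: [0.5473, -0.0672, 0.1834]
orientation: [0.19, 3.134, -0.0]
ft_force: [-0.1, 0.2, -6.0]
finger_gap: 0.669
```

```bash
python3 -c "
from h import *
avg(8); st()"
```

```text
t 20.85 F [-0.15 -0.19 -5.63] M [-0.011  0.006  0.005] sd [0.024 0.017 0.019] pos [ 0.5456 -0.0669  0.1837]
t 20.9 pos [ 0.5458 -0.0669  0.1836] rv [ 0.19   3.135 -0.   ] yaw 3.02 q [-0.24  0.17 -0.26  1.14  0.   -0.12] F [ 0.31 -0.51 -5.59] M [-0.055 -0.019  0.01 ] gap 56.9
```

Case B's shift is −0.06 N m, which has the wrong sign for a ball and is below the stated range. I'll repeat the rocking to be sure.

Call:
carry_out --deltas '[{"linear": [0, 0, 0], "delta_rot": [0.02, 0.149, 0]}, {"linear": [0, 0, 0], "delta_rot": [0.02, 0.149, 0]}, {"linear": [0, 0, 0], "delta_rot": [0.02, 0.149, 0]}, {"linear": [0, 0, 0], "delta_rot": [0, 0, 0]}, {"linear": [0, 0, 0], "delta_rot": [0, 0, 0]}, {"linear": [0, 0, 0], "delta_rot": [0, 0, 0]}, {"linear": [0, 0, 0], "delta_rot": [-0.02, -0.149, 0]}, {"linear": [0, 0, 0], "delta_rot": [-0.02, -0.149, 0]}]'

```text
time_s: 21.9
eef_pos: [0.5462, -0.067, 0.1846]
orientation: [-0.181, -2.993, -0.015]
ft_force: [-0.6, -0.5, -5.0]
finger_gap: 0.668
```

Call:
carry_out --deltas '[{"linear": [0, 0, 0], "delta_rot": [-0.02, -0.149, 0]}, {"linear": [0, 0, 0], "delta_rot": [0, 0, 0]}, {"linear": [0, 0, 0], "delta_rot": [0, 0, 0]}]'

```text
time_s: 22.28
eef_pos: [0.5465, -0.0672, 0.1847]
orientation: [0.19, 3.135, -0.001]
ft_force: [-0.0, 0.4, -5.5]
finger_gap: 0.666
```

```bash
python3 -c "
from h import *
avg(14)"
```

```text
t 22.925 F [-0.01 -0.33 -5.82] M [ 0.005 -0.041  0.001] sd [0.027 0.031 0.024] pos [ 0.5464 -0.067   0.1832]
```

Call:
carry_out --deltas '[{"linear": [0, 0, 0], "delta_rot": [-0.02, -0.149, 0]}, {"linear": [0, 0, 0], "delta_rot": [-0.02, -0.149, 0]}, {"linear": [0, 0, 0], "delta_rot": [-0.02, -0.149, 0]}, {"linear": [0, 0, 0], "delta_rot": [0, 0, 0]}, {"linear": [0, 0, 0], "delta_rot": [0, 0, 0]}, {"linear": [0, 0, 0], "delta_rot": [0, 0, 0]}, {"linear": [0, 0, 0], "delta_rot": [0.02, 0.149, 0]}, {"linear": [0, 0, 0], "delta_rot": [0.02, 0.149, 0]}]'

```text
time_s: 23.98
eef_pos: [0.5485, -0.0676, 0.1851]
orientation: [0.181, 2.987, -0.017]
ft_force: [1.6, -0.8, -5.4]
finger_gap: 0.667
```

Call:
carry_out --deltas '[{"linear": [0, 0, 0], "delta_rot": [0.02, 0.149, 0]}, {"linear": [0, 0, 0], "delta_rot": [0, 0, 0]}, {"linear": [0, 0, 0], "delta_rot": [0, 0, 0]}]'

```text
time_s: 24.35
eef_pos: [0.5474, -0.0672, 0.1834]
orientation: [0.19, 3.134, -0.0]
ft_force: [-0.7, 0.3, -5.4]
finger_gap: 0.665
```

```bash
python3 -c "
from h import *
avg(14); st()"
```

```text
t 25.0 F [-0.11 -0.05 -5.55] M [ 0.021  0.    -0.002] sd [0.025 0.03  0.026] pos [ 0.5463 -0.067   0.1834]
t 25.05 pos [ 0.5463 -0.0671  0.1833] rv [ 0.19   3.136 -0.   ] yaw 3.02 q [-0.24  0.18 -0.26  1.14 -0.   -0.12] F [ 0.04  0.01 -5.48] M [-0.012  0.025  0.059] gap 57.0
```

B repeats at −0.04 N m, well short of 0.1, so it is quiet too. I'll stack it on C.

Call:
carry_out --deltas '[{"linear": [-0.54, -4.39, 0], "delta_rot": [0, 0, -0.187]}, {"linear": [-0.54, -4.39, 0], "delta_rot": [0, 0, -0.187]}, {"linear": [-0.54, -4.39, 0], "delta_rot": [0, 0, -0.187]}, {"linear": [-0.54, -4.39, 0], "delta_rot": [0, 0, -0.187]}, {"linear": [-0.54, -4.39, 0], "delta_rot": [0, 0, -0.187]}, {"linear": [-0.54, -4.39, 0], "delta_rot": [0, 0, -0.187]}, {"linear": [-0.54, -4.39, 0], "delta_rot": [0, 0, -0.187]}, {"linear": [-0.54, -4.39, 0], "delta_rot": [0, 0, -0.187]}]'

```text
time_s: 26.05
eef_pos: [0.5029, -0.4197, 0.183]
orientation: [-2.279, -2.162, -0.0]
ft_force: [0.7, 0.6, -6.2]
finger_gap: 0.666
```

Call:
carry_out --deltas '[{"linear": [0, 0, -3], "delta_rot": [0, 0, -0.084]}, {"linear": [0, 0, -4], "delta_rot": [0, 0, 0]}, {"linear": [0, 0, -2], "delta_rot": [0, 0, 0]}, {"linear": [0, 0, -0.7], "delta_rot": [0, 0, 0]}, {"linear": [0, 0, 0], "delta_rot": [0, 0, 0]}, {"linear": [0, 0, 0], "delta_rot": [0, 0, 0]}]'

```text
time_s: 26.8
eef_pos: [0.5044, -0.4192, 0.0882]
orientation: [2.359, 2.07, 0.0]
ft_force: [0.7, -0.7, -5.7]
finger_gap: 0.668
```

```bash
python3 -c "
from h import *
st(); im=robot.camera('side'); a=im[220:320,170:310]
s=robot.sense(); w=robot.camera('wrist')
cv2.imwrite('pics/p5.png',np.hstack([cv2.resize(a,(500,357),interpolation=cv2.INTER_CUBIC),cv2.resize(w,(300,357))]))
"
```

```text
t 26.8 pos [ 0.5044 -0.4192  0.0882] rv [2.359 2.07  0.   ] yaw 1.441 q [-0.79  0.43 -0.13  1.01 -0.    0.91] F [ 0.71 -0.69 -5.65] M [ 0.13  -0.04   0.041] gap 57.1
```

View pics/p5.png

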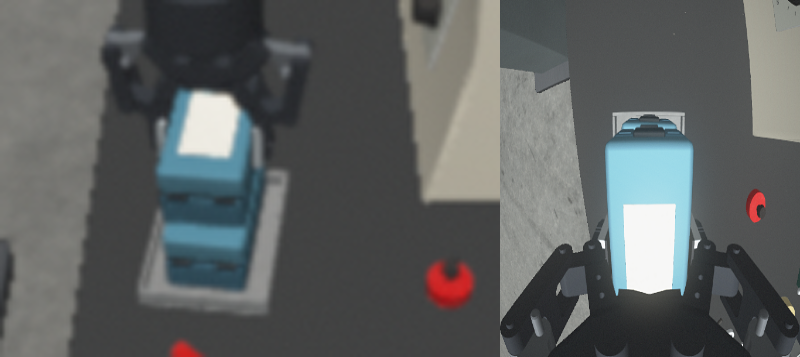

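B hangs squarely above C in the tray. But that single Mx reading of 0.13 looks odd, so I'll average before releasing.

```bash
python3 -c "
from h import *
avg(10)"
```

```text
t 27.35 F [-0.08  0.26 -5.66] M [ 0.085 -0.012  0.009] sd [0.029 0.032 0.034] pos [ 0.5031 -0.4182  0.0863]
```

That's 0.09 N m off B's earlier level, so B may not be quiet after all. I'll lift it and rock again with longer holds and slower returns.

Call:
carry_out --deltas '[{"linear": [0, 0, 4.5], "delta_rot": [0, 0, 0]}, {"linear": [0, 0, 4.5], "delta_rot": [0.149, -0.02, 0]}, {"linear": [0, 0, 0], "delta_rot": [0.149, -0.02, 0]}, {"linear": [0, 0, 0], "delta_rot": [0.149, -0.02, 0]}, {"linear": [0, 0, 0], "delta_rot": [0, 0, 0]}, {"linear": [0, 0, 0], "delta_rot": [0, 0, 0]}, {"linear": [0, 0, 0], "delta_rot": [0, 0, 0]}, {"linear": [0, 0, 0], "delta_rot": [0, 0, 0]}]'

```text
time_s: 28.4
eef_pos: [0.5035, -0.4174, 0.1774]
orientation: [-2.108, -1.853, -0.484]
ft_force: [0.8, -0.8, -6.5]
finger_gap: 0.665
```

Call:
carry_out --deltas '[{"linear": [0, 0, 0], "delta_rot": [-0.11, 0.015, 0]}, {"linear": [0, 0, 0], "delta_rot": [-0.11, 0.015, 0]}, {"linear": [0, 0, 0], "delta_rot": [-0.11, 0.015, 0]}, {"linear": [0, 0, 0], "delta_rot": [-0.077, 0.01, 0]}, {"linear": [0, 0, 0], "delta_rot": [-0.04, 0.005, 0]}, {"linear": [0, 0, 0], "delta_rot": [0, 0, 0]}, {"linear": [0, 0, 0], "delta_rot": [0, 0, 0]}]'

```text
time_s: 29.28
eef_pos: [0.503, -0.4184, 0.1762]
orientation: [-2.362, -2.071, -0.001]
ft_force: [-0.6, 0.0, -5.9]
finger_gap: 0.671
```

```bash
python3 -c "
from h import *
avg(10)"
```

```text
t 29.725 F [-0.01  0.14 -5.57] M [ 0.067 -0.006  0.002] sd [0.022 0.031 0.029] pos [ 0.5031 -0.4184  0.1762]
```

Call:
carry_out --deltas '[{"linear": [0, 0, 0], "delta_rot": [-0.149, 0.02, 0]}, {"linear": [0, 0, 0], "delta_rot": [-0.149, 0.02, 0]}, {"linear": [0, 0, 0], "delta_rot": [-0.149, 0.02, 0]}, {"linear": [0, 0, 0], "delta_rot": [0, 0, 0]}, {"linear": [0, 0, 0], "delta_rot": [0, 0, 0]}, {"linear": [0, 0, 0], "delta_rot": [0, 0, 0]}, {"linear": [0, 0, 0], "delta_rot": [0, 0, 0]}]'

```text
time_s: 30.65
eef_pos: [0.5033, -0.4195, 0.1769]
orientation: [2.11, 1.848, -0.484]
ft_force: [-0.1, 1.0, -6.1]
finger_gap: 0.668
```

Call:
carry_out --deltas '[{"linear": [0, 0, 0], "delta_rot": [0.11, -0.015, 0]}, {"linear": [0, 0, 0], "delta_rot": [0.11, -0.015, 0]}, {"linear": [0, 0, 0], "delta_rot": [0.11, -0.015, 0]}, {"linear": [0, 0, 0], "delta_rot": [0.077, -0.01, 0]}, {"linear": [0, 0, 0], "delta_rot": [0.04, -0.005, 0]}, {"linear": [0, 0, 0], "delta_rot": [0, 0, 0]}, {"linear": [0, 0, 0], "delta_rot": [0, 0, 0]}]'

```text
time_s: 31.52
eef_pos: [0.503, -0.4179, 0.1761]
orientation: [-2.361, -2.072, 0.001]
ft_force: [-0.9, 0.5, -6.3]
finger_gap: 0.663
```

```bash
python3 -c "
from h import *
avg(10);st()"
```

```text
t 31.975 F [-0.1   0.07 -5.68] M [-0.1    0.028  0.006] sd [0.028 0.025 0.035] pos [ 0.5032 -0.418   0.1764]
t 32.02 pos [ 0.5032 -0.4181  0.1764] rv [ 2.362  2.072 -0.   ] yaw 1.44 q [-0.79  0.36 -0.03  1.18 -0.    0.91] F [ 0.06  0.43 -5.68] M [-0.092 -0.004 -0.014] gap 57.1
```

With slow rocking, B shifts from +0.067 to −0.100 N m. That's 0.167 with the right sign, so B is the rattling case; the earlier quick rocks never let the ball settle. C stayed constant throughout. I'll put B back on its spot and stack A on C.

Call:
carry_out --deltas '[{"linear": [0.54, 4.39, 0], "delta_rot": [0, 0, 0.187]}, {"linear": [0.54, 4.39, 0], "delta_rot": [0, 0, 0.187]}, {"linear": [0.54, 4.39, 0], "delta_rot": [0, 0, 0.187]}, {"linear": [0.54, 4.39, 0], "delta_rot": [0, 0, 0.187]}, {"linear": [0.54, 4.39, 0], "delta_rot": [0, 0, 0.187]}, {"linear": [0.54, 4.39, 0], "delta_rot": [0, 0, 0.187]}, {"linear": [0.54, 4.39, -1], "delta_rot": [0, 0, 0.187]}, {"linear": [0.54, 4.39, -2], "delta_rot": [0, 0, 0.187]}]'

```text
time_s: 33.02
eef_pos: [0.5477, -0.0659, 0.1475]
orientation: [0.312, 3.122, -0.0]
ft_force: [0.9, -0.2, -5.2]
finger_gap: 0.669
```

Call:
carry_out --deltas '[{"linear": [0, 0, -4], "delta_rot": [0, 0, 0.084]}, {"linear": [0, 0, -4], "delta_rot": [0, 0, 0]}, {"linear": [0, 0, -3], "delta_rot": [0, 0, 0]}, {"linear": [0, 0, -1.5], "delta_rot": [0, 0, 0]}, {"linear": [0, 0, -0.5], "delta_rot": [0, 0, 0]}, {"linear": [0, 0, 0], "delta_rot": [0, 0, 0]}]'

```text
time_s: 33.78
eef_pos: [0.5473, -0.0673, 0.0171]
orientation: [0.191, 3.134, -0.0]
ft_force: [-0.5, -0.3, -6.1]
finger_gap: 0.665
```

Call:
carry_out --deltas '[{"linear": [0, 0, -0.15], "delta_rot": [0, 0, 0]}, {"linear": [0, 0, 0], "delta_rot": [0, 0, 0]}]'

```text
time_s: 34.02
eef_pos: [0.5471, -0.0672, 0.0157]
orientation: [0.191, 3.134, -0.0]
ft_force: [-0.0, -0.1, -5.8]
finger_gap: 0.668
```

Call:
carry_out --deltas '[{"linear": [0, 0, -0.1], "delta_rot": [0, 0, 0]}, {"linear": [0, 0, 0], "delta_rot": [0, 0, 0]}]'

```text
time_s: 34.28
eef_pos: [0.547, -0.0672, 0.0151]
orientation: [0.191, 3.134, -0.001]
ft_force: [-3.0, 1.2, 5.3]
finger_gap: 0.663
```

Call:
carry_out --deltas '[{"linear": [0, 0, 0], "delta_rot": [0, 0, 0]}, {"linear": [0, 0, 0], "delta_rot": [0, 0, 0]}, {"linear": [0, 0, 0.5], "delta_rot": [0, 0, 0]}, {"linear": [0, 0, 4], "delta_rot": [0, 0, 0]}, {"linear": [0, 0, 5], "delta_rot": [0, 0, 0]}, {"linear": [-0.9, 4.7, 2], "delta_rot": [0, 0, 0.055]}, {"linear": [-1, 4.7, 0], "delta_rot": [0, 0, 0.055]}, {"linear": [-1, 4.7, 0], "delta_rot": [0, 0, 0.055]}]' --hand 8.54

```text
time_s: 35.28
eef_pos: [0.5178, 0.0752, 0.1299]
orientation: [-0.07, 3.138, 0.0]
ft_force: [0.4, 0.7, -0.9]
finger_gap: 0.998
```

```bash
python3 -c "
from h import *
s=st(); labels('wrist',.052,s)"
```

```text
t 35.27 pos [0.5178 0.0752 0.1299] rv [-0.07   3.138  0.   ] yaw -3.097 q [ 0.02  0.17 -0.38  1.01  0.   -0.02] F [ 0.44  0.67 -0.91] M [ 0.056 -0.048 -0.029] gap 85.2
wrist label px [254. 201.] 3180 xy mm [521.1  74.7] size [55.9 36.1] yaw 0.05
wrist label px [ 95. 223.] 1919 xy mm [548.9 -66.6] size [35.8 56.7] yaw -0.106
```

Call:
carry_out --deltas '[{"linear": [0, -0.05, -4.5], "delta_rot": [0, 0, 0]}, {"linear": [0, 0, -4], "delta_rot": [0, 0, 0]}, {"linear": [0, 0, -2], "delta_rot": [0, 0, 0]}, {"linear": [0, 0, -1], "delta_rot": [0, 0, 0]}, {"linear": [0, 0, 0], "delta_rot": [0, 0, 0]}]'

```text
time_s: 35.95
eef_pos: [0.5172, 0.0733, 0.0136]
orientation: [0.068, -3.14, 0.0]
ft_force: [0.0, -0.1, 0.1]
finger_gap: 1.0
```

Call:
carry_out --deltas '[{"linear": [0, 0, 0], "delta_rot": [0, 0, 0]}, {"linear": [0, 0, 0], "delta_rot": [0, 0, 0]}, {"linear": [0, 0, 0], "delta_rot": [0, 0, 0]}, {"linear": [0, 0, 0], "delta_rot": [0, 0, 0]}]' --hand 0 --newtons 80

```text
time_s: 36.45
eef_pos: [0.5189, 0.0733, 0.0153]
orientation: [-0.068, 3.138, -0.001]
ft_force: [-0.4, 0.3, 7.4]
finger_gap: 0.669
```

Call:
carry_out --deltas '[{"linear": [0, 0, 2], "delta_rot": [0, 0, 0]}, {"linear": [0, 0, 5], "delta_rot": [0, 0, 0]}, {"linear": [0, 0, 5], "delta_rot": [-0.007, 0.15, 0]}, {"linear": [0, 0, 5], "delta_rot": [-0.007, 0.15, 0]}, {"linear": [0, 0, 0], "delta_rot": [-0.007, 0.15, 0]}, {"linear": [0, 0, 0], "delta_rot": [0, 0, 0]}, {"linear": [0, 0, 0], "delta_rot": [0, 0, 0]}, {"linear": [0, 0, 0], "delta_rot": [0, 0, 0]}]'

```text
time_s: 37.45
eef_pos: [0.516, 0.0735, 0.1839]
orientation: [0.059, -2.692, 0.015]
ft_force: [-0.5, -0.6, -5.5]
finger_gap: 0.664
```

Call:
carry_out --deltas '[{"linear": [0, 0, 0], "delta_rot": [0.005, -0.11, 0]}, {"linear": [0, 0, 0], "delta_rot": [0.005, -0.11, 0]}, {"linear": [0, 0, 0], "delta_rot": [0.005, -0.11, 0]}, {"linear": [0, 0, 0], "delta_rot": [0.004, -0.08, 0]}, {"linear": [0, 0, 0], "delta_rot": [0.002, -0.04, 0]}, {"linear": [0, 0, 0], "delta_rot": [0, 0, 0]}, {"linear": [0, 0, 0], "delta_rot": [0, 0, 0]}]'

```text
time_s: 38.33
eef_pos: [0.5166, 0.0735, 0.184]
orientation: [-0.068, 3.14, 0.0]
ft_force: [0.5, 0.6, -5.4]
finger_gap: 0.667
```

```bash
python3 -c "
from h import *
avg(8)"
```

```text
t 38.675 F [ 0.08 -0.29 -5.66] M [0.008 0.    0.005] sd [0.021 0.031 0.017] pos [0.5175 0.0735 0.1834]
```

Call:
carry_out --deltas '[{"linear": [0, 0, 0], "delta_rot": [0.007, -0.15, 0]}, {"linear": [0, 0, 0], "delta_rot": [0.007, -0.15, 0]}, {"linear": [0, 0, 0], "delta_rot": [0.007, -0.15, 0]}, {"linear": [0, 0, 0], "delta_rot": [0, 0, 0]}, {"linear": [0, 0, 0], "delta_rot": [0, 0, 0]}, {"linear": [0, 0, 0], "delta_rot": [0, 0, 0]}]'

```text
time_s: 39.48
eef_pos: [0.5207, 0.0734, 0.1862]
orientation: [-0.058, 2.687, 0.015]
ft_force: [0.1, -0.0, -5.6]
finger_gap: 0.667
```

Call:
carry_out --deltas '[{"linear": [0, 0, 0], "delta_rot": [-0.005, 0.11, 0]}, {"linear": [0, 0, 0], "delta_rot": [-0.005, 0.11, 0]}, {"linear": [0, 0, 0], "delta_rot": [-0.005, 0.11, 0]}, {"linear": [0, 0, 0], "delta_rot": [-0.004, 0.08, 0]}, {"linear": [0, 0, 0], "delta_rot": [-0.002, 0.04, 0]}, {"linear": [0, 0, 0], "delta_rot": [0, 0, 0]}, {"linear": [0, 0, 0], "delta_rot": [0, 0, 0]}]'

```text
time_s: 40.35
eef_pos: [0.5187, 0.0735, 0.184]
orientation: [-0.068, 3.139, 0.0]
ft_force: [-0.5, -0.4, -6.1]
finger_gap: 0.665
```

```bash
python3 -c "
from h import *
avg(8);st()"
```

```text
t 40.7 F [ 0.34 -0.18 -5.7 ] M [-0.01   0.005  0.005] sd [0.031 0.024 0.03 ] pos [0.5171 0.0735 0.1837]
t 40.75 pos [0.5171 0.0735 0.1838] rv [-0.068  3.14   0.   ] yaw -3.098 q [ 0.02  0.13 -0.32  1.13  0.   -0.03] F [-0.2   0.53 -5.42] M [-0.029  0.042 -0.02 ] gap 57.4
```

A is quiet (0.000 against 0.005). Now over to the stack.

Call:
carry_out --deltas '[{"linear": [-0.14, -4.91, 0], "delta_rot": [0, 0, -0.1745]}, {"linear": [-0.14, -4.91, 0], "delta_rot": [0, 0, -0.1745]}, {"linear": [-0.14, -4.91, 0], "delta_rot": [0, 0, -0.1745]}, {"linear": [-0.14, -4.91, 0], "delta_rot": [0, 0, -0.1745]}, {"linear": [-0.14, -4.91, 0], "delta_rot": [0, 0, -0.1745]}, {"linear": [-0.14, -4.91, 0], "delta_rot": [0, 0, -0.1745]}, {"linear": [-0.14, -4.91, 0], "delta_rot": [0, 0, -0.1745]}, {"linear": [-0.14, -4.91, 0], "delta_rot": [0, 0, -0.1745]}]'

```text
time_s: 41.75
eef_pos: [0.5059, -0.3209, 0.1836]
orientation: [1.973, 2.444, -0.0]
ft_force: [1.1, 0.4, -5.0]
finger_gap: 0.67
```

Call:
carry_out --deltas '[{"linear": [-0.14, -4.91, 0], "delta_rot": [0, 0, -0.1745]}, {"linear": [-0.14, -4.91, 0], "delta_rot": [0, 0, -0.1745]}, {"linear": [0, 0, -4], "delta_rot": [0, 0, 0]}, {"linear": [0, 0, -4], "delta_rot": [0, 0, 0]}, {"linear": [0, 0, -2], "delta_rot": [0, 0, 0]}, {"linear": [0, 0, -0.7], "delta_rot": [0, 0, 0]}, {"linear": [0, 0, 0], "delta_rot": [0, 0, 0]}, {"linear": [0, 0, 0], "delta_rot": [0, 0, 0]}]'

```text
time_s: 42.75
eef_pos: [0.5047, -0.4186, 0.0787]
orientation: [2.359, 2.069, -0.0]
ft_force: [-0.4, 0.9, -5.5]
finger_gap: 0.669
```

```bash
python3 -c "
from h import *
s=st(); labels('wrist',s['eef_pos'][2]-.0153+.052,s); im=labels('side',s['eef_pos'][2]-.0153+.052); cv2.imwrite('pics/s6.png',im)
"
```

```text
t 42.75 pos [ 0.5047 -0.4186  0.0787] rv [ 2.359  2.069 -0.   ] yaw 1.44 q [-0.79  0.44 -0.14  0.99 -0.    0.91] F [-0.43  0.87 -5.51] M [ 0.004 -0.01   0.034] gap 57.1
side label px [248. 192.] 87 xy mm [ 553.6 -153.8] size [30.6 39.5] yaw -0.022
side label px [228. 258.] 225 xy mm [ 503.6 -422. ] size [55.6 33.5] yaw 1.446
```

Call:
carry_out --deltas '[{"linear": [0, 0.2, -0.3], "delta_rot": [0, 0, 0]}, {"linear": [0, 0, -0.2], "delta_rot": [0, 0, 0]}, {"linear": [0, 0, 0], "delta_rot": [0, 0, 0]}]'

```text
time_s: 43.22
eef_pos: [0.5031, -0.4152, 0.0712]
orientation: [-2.362, -2.071, 0.001]
ft_force: [0.5, -0.1, -5.5]
finger_gap: 0.665
```

Call:
carry_out --deltas '[{"linear": [0, 0, -0.15], "delta_rot": [0, 0, 0]}, {"linear": [0, 0, 0], "delta_rot": [0, 0, 0]}]'

```text
time_s: 43.48
eef_pos: [0.5035, -0.4157, 0.0704]
orientation: [2.361, 2.071, -0.001]
ft_force: [-1.0, 1.2, -3.7]
finger_gap: 0.668
```

Call:
carry_out --deltas '[{"linear": [0, 0, -0.12], "delta_rot": [0, 0, 0]}, {"linear": [0, 0, 0], "delta_rot": [0, 0, 0]}]'

```text
time_s: 43.72
eef_pos: [0.5035, -0.4157, 0.0704]
orientation: [2.361, 2.071, -0.001]
ft_force: [-2.2, 3.6, 5.9]
finger_gap: 0.667
```

Call:
carry_out --deltas '[{"linear": [0, 0, 0], "delta_rot": [0, 0, 0]}, {"linear": [0, 0, 0], "delta_rot": [0, 0, 0]}, {"linear": [0, 0, 0.5], "delta_rot": [0, 0, 0]}, {"linear": [0, 0, 3], "delta_rot": [0, 0, 0]}, {"linear": [0, 0, 5], "delta_rot": [0, 0, 0]}, {"linear": [0, 0, 2], "delta_rot": [0, 0, 0]}]' --hand 8.0

```text
time_s: 44.48
eef_pos: [0.505, -0.4172, 0.178]
orientation: [2.357, 2.067, 0.0]
ft_force: [0.1, -0.1, -0.4]
finger_gap: 0.933
```

Call:
carry_out --deltas '[{"linear": [0.54, 4.36, 0], "delta_rot": [0, 0, 0.187]}, {"linear": [0.54, 4.36, 0], "delta_rot": [0, 0, 0.187]}, {"linear": [0.54, 4.36, 0], "delta_rot": [0, 0, 0.187]}, {"linear": [0.54, 4.36, 0], "delta_rot": [0, 0, 0.187]}, {"linear": [0.54, 4.36, 0], "delta_rot": [0, 0, 0.187]}, {"linear": [0.54, 4.36, 0], "delta_rot": [0, 0, 0.187]}, {"linear": [0.54, 4.36, -1.5], "delta_rot": [0, 0, 0.187]}, {"linear": [0.54, 4.36, -1.5], "delta_rot": [0, 0, 0.187]}]' --hand 8.54

```text
time_s: 45.48
eef_pos: [0.5473, -0.0655, 0.1444]
orientation: [0.313, 3.123, -0.0]
ft_force: [0.7, -0.4, -0.4]
finger_gap: 1.001
```

Call:
carry_out --deltas '[{"linear": [0, 0, 0], "delta_rot": [0, 0, 0.084]}, {"linear": [0, 0, 0], "delta_rot": [0, 0, 0]}]'

```text
time_s: 45.72
eef_pos: [0.5468, -0.0662, 0.1441]
orientation: [0.191, 3.135, -0.0]
ft_force: [0.4, 0.0, 0.3]
finger_gap: 1.003
```

```bash
python3 -c "
from h import *
s=st(); labels('wrist',.052,s); im=labels('side',.107); t=robot.camera('top')
cv2.imwrite('pics/p7.png',np.hstack([cv2.resize(im[160:360,170:330],(440,550),interpolation=cv2.INTER_CUBIC),cv2.resize(t[140:250,290:362],(360,550),interpolation=cv2.INTER_CUBIC)]))
"
```

```text
t 45.73 pos [ 0.5468 -0.0662  0.1441] rv [ 0.191  3.135 -0.   ] yaw 3.02 q [-0.24  0.21 -0.31  1.06 -0.   -0.12] F [0.41 0.05 0.34] M [-0.021  0.022  0.036] gap 85.6
wrist label px [253. 181.] 5509 xy mm [538.2 -66.7] size [51.2 78.6] yaw -0.122
side label px [247. 192.] 104 xy mm [ 549.1 -142.2] size [31.  48.9] yaw -0.022
side label px [229. 259.] 231 xy mm [ 503.1 -419.2] size [55.1 34. ] yaw 1.475
```

View pics/p7.png

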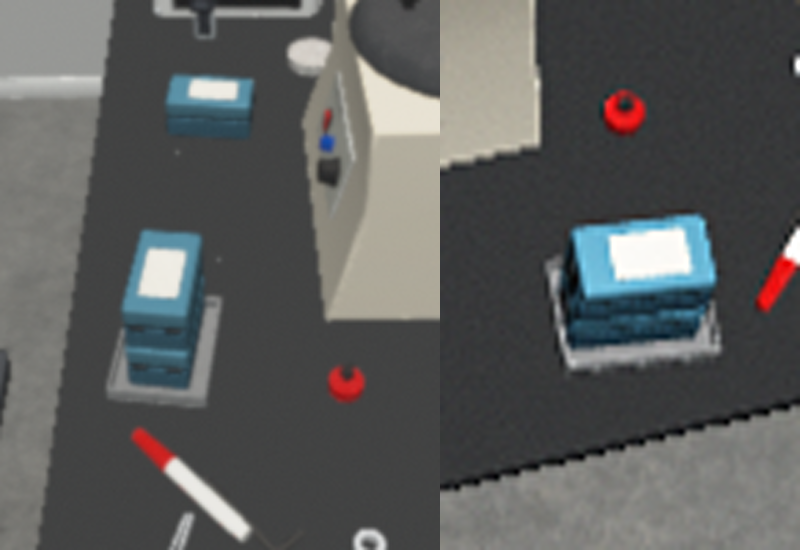

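The stack stands square and lid up in the tray. In the side crop its label is at (162,272), and both labels agree within 2 mm. The bystanders are undisturbed, and B sits alone at (210,105). Now I'll pick B.

Call:
carry_out --deltas '[{"linear": [0, -0.05, -5], "delta_rot": [0, 0, 0]}, {"linear": [0, 0, -4.5], "delta_rot": [0, 0, 0]}, {"linear": [0, 0, -2.3], "delta_rot": [0, 0, 0]}, {"linear": [0, 0, -1.1], "delta_rot": [0, 0, 0]}, {"linear": [0, 0, 0], "delta_rot": [0, 0, 0]}]'

```text
time_s: 46.5
eef_pos: [0.5465, -0.0676, 0.0148]
orientation: [0.193, 3.136, 0.0]
ft_force: [0.0, -0.0, 0.9]
finger_gap: 1.001
```

Call:
carry_out --deltas '[{"linear": [0, 0, 0], "delta_rot": [0, 0, 0]}, {"linear": [0, 0, 0], "delta_rot": [0, 0, 0]}, {"linear": [0, 0, 0], "delta_rot": [0, 0, 0]}, {"linear": [0, 0, 0], "delta_rot": [0, 0, 0]}]' --hand 0 --newtons 80

```text
time_s: 47.0
eef_pos: [0.5482, -0.0675, 0.0167]
orientation: [0.191, 3.132, -0.001]
ft_force: [-0.4, -0.6, 6.1]
finger_gap: 0.666
```

Call:
carry_out --deltas '[{"linear": [0, 0, 2], "delta_rot": [0, 0, 0]}, {"linear": [0, 0, 5], "delta_rot": [0, 0, 0]}, {"linear": [0, 0, 5], "delta_rot": [0, 0, 0]}, {"linear": [0, 0, 5], "delta_rot": [0, 0, 0]}, {"linear": [0.2, 1.7, 2], "delta_rot": [0, 0, 0]}, {"linear": [0.3, 3, 0], "delta_rot": [0, 0, 0]}, {"linear": [0.4, 4, 0], "delta_rot": [0, 0, 0]}, {"linear": [0.4, 4, 0], "delta_rot": [0, 0, 0]}]'

```text
time_s: 48.0
eef_pos: [0.558, 0.0608, 0.2034]
orientation: [-0.192, -3.133, 0.0]
ft_force: [0.6, -1.1, -5.8]
finger_gap: 0.668
```

Call:
carry_out --deltas '[{"linear": [0.4, 4, 0], "delta_rot": [0, 0, 0]}, {"linear": [0.4, 4, 0], "delta_rot": [0, 0, 0]}, {"linear": [0.4, 4, 0], "delta_rot": [0, 0, 0]}, {"linear": [0.4, 4, 0], "delta_rot": [0, 0, 0]}, {"linear": [0.4, 4, 0], "delta_rot": [0, 0, 0]}, {"linear": [0.3, 3, 0], "delta_rot": [0, 0, 0]}, {"linear": [0.2, 2, 0], "delta_rot": [0, 0, 0]}, {"linear": [0, 0, 0], "delta_rot": [0, 0, 0]}]'

```text
time_s: 49.0
eef_pos: [0.5838, 0.3106, 0.2036]
orientation: [-0.188, -3.135, 0.002]
ft_force: [-0.1, -0.7, -5.3]
finger_gap: 0.664
```

Call:
carry_out --deltas '[{"linear": [0, 0, 0], "delta_rot": [0, 0, 0]}, {"linear": [0, 0, 0], "delta_rot": [0, 0, 0]}, {"linear": [0, 0, 0], "delta_rot": [0, 0, 0]}, {"linear": [0, 0, 0], "delta_rot": [0, 0, 0]}]'

```text
time_s: 49.5
eef_pos: [0.5846, 0.3093, 0.2051]
orientation: [0.192, 3.135, -0.0]
ft_force: [0.5, -0.5, -5.8]
finger_gap: 0.666
```

```bash
python3 -c "
from h import *
s=st(); avg(6); im=robot.camera('side'); t=robot.camera('top')
for cam in ('side','top'):
  for d in robot.silhouettes(cam,'accessory_case')[:1]: print(cam,d['p'],d['point'],onplane(cam,d['point'],.062)[0])
cv2.imwrite('pics/p8.png',np.hstack([cv2.resize(im[40:340,170:330],(300,562),interpolation=cv2.INTER_CUBIC),cv2.resize(t[120:300,50:210],(500,562),interpolation=cv2.INTER_CUBIC)]))
"
```

```text
t 49.5 pos [0.5846 0.3093 0.2051] rv [ 0.192  3.135 -0.   ] yaw 3.019 q [ 0.39  0.35  0.02  1.24 -0.    0.51] F [ 0.46 -0.55 -5.78] M [-0.019  0.099  0.017] gap 56.9
t 49.75 F [ 0.24 -0.08 -5.51] M [-0.003  0.09  -0.005] sd [0.03  0.027 0.021] pos [0.5846 0.3097 0.2049]
```

View pics/p8.png

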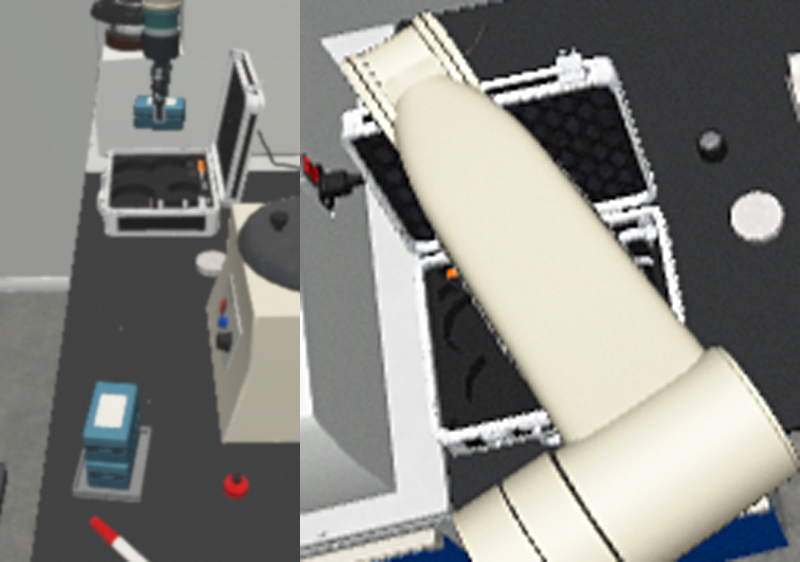

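B is held level and clear over the middle of the open accessory case (side crop: (158,112) above (160,190)). The stack is intact, and everything is at rest.

```bash
python3 -c "
from h import *
s=robot.sense(); print(np.round(s['qd'],3)); print(robot.hand_in())"
```

```text
[-0.001  0.     0.001  0.001 -0.     0.   ]
the job is handed in; nothing more can be done
None
```

The rattling case was the middle one, B, and I handed in with the gripper holding it still over the open accessory case. The two quiet cases are stacked in the tray, A on C, both lid up. Time was about 50 s of the 72 s allowed.

**Which case rattles:** Rocked slowly, B's level moment went from +0.067 to −0.100 N m, a shift of 0.167. A, rocked the same way, shifted by only 0.005.

**Checks that disagreed:**
- **B:** my first, quicker rocking made it look quiet (−0.04 to −0.06 N m). A stray reading over the tray made me rock it again before letting go.
- **C:** it had only the quick rocking, with a shift of about 0.02 N m. Its moment stayed the same after being carried, and the other two results agree, but I did not repeat the slow test on it.

**Last checks:**
- **Stack:** it stands square in the tray, and the two labels line up to about 2 mm in the camera images.
- **Bystanders:** the magnet, marker and round block look undisturbed. I did not check the bolt in the last pictures.
- **Presented case:** the tool is at (0.585, 0.310, 0.205) m, so the case centre is about 0.21 m above the bench. That is about 1 cm from my estimate of the accessory case's middle. The network found no accessory case in the last pictures, so I judged this from earlier measurements and by eye.
- **At rest:** the tool is vertical, the joint speeds are zero and the grip is steady at 57 mm opening. The wrist carries only the case's weight.

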